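# Seat the hour marks round a clock dial

### The job

Five hour marks on the open clock dial still stand up on their pins: trace the row with your fingertips, starting at the twin-bar 12 o'clock mark beside the gap and going clockwise, and press each mark gently fully down onto the band as you reach it. From the first mark to the last keep the fingertips low along the band (within about 30 mm above it) without straying off it to the side. Grip and lift nothing, leave the dial lying where it is, and leave the other things on the mat alone.

Things in the scene. Friction and masses are not known exactly. Their poses are not given: they have to be found in the camera images.
- dial: Loose clock dial, 0.6 kg: flat aluminium band 6 mm thick bent into an open circle (C), radii 82 and 118 mm, on a black mat whose top is 3 mm above the work surface. Origin: centre of the circle, at the underside; z up, +x towards the 12 o'clock mark, clockwise from above = from +x to -y. Gap: 15 to 75 degrees towards +y. Raised marks every 30 degrees at radius 100 mm; the flat printed marks need nothing.
- mark0_top (a point): Centre of the top face of the 12 o'clock mark, the FIRST of the row, the one beside the gap: a twin bar, 30 mm long (radially) and 21 mm wide over both bars; dark steel, 4 mm thick, on thin pins. Moves with the mark. Its top is about 11 mm above the band before and 4 mm above it once the mark is fully down.
- mark0 (a joint): How far mark 1 of the row has been pressed down, m: 0 = fully raised, 0.007 = down on the band (hard stop). It starts at 0 to 0.0012, moves under about 4 N and stays where it is left.
- mark1_top (a point): Centre of the top face of the 1 o'clock mark, second of the row: a single bar, 30 mm long (radially) and 11 mm wide; dark steel, 4 mm thick, on thin pins. Moves with the mark. Its top is about 11 mm above the band before and 4 mm above it once the mark is fully down.
- mark1 (a joint): How far mark 2 of the row has been pressed down, m: 0 = fully raised, 0.007 = down on the band (hard stop). It starts at 0 to 0.0012, moves under about 4 N and stays where it is left.
- mark2_top (a point): Centre of the top face of the 2 o'clock mark, third of the row: a single bar, 30 mm long (radially) and 11 mm wide; dark steel, 4 mm thick, on thin pins. Moves with the mark. Its top is about 11 mm above the band before and 4 mm above it once the mark is fully down.
- mark2 (a joint): How far mark 3 of the row has been pressed down, m: 0 = fully raised, 0.007 = down on the band (hard stop). It starts at 0 to 0.0012, moves under about 4 N and stays where it is left.
- mark3_top (a point): Centre of the top face of the 3 o'clock mark, fourth of the row: a single bar, 30 mm long (radially) and 11 mm wide; dark steel, 4 mm thick, on thin pins. Moves with the mark. Its top is about 11 mm above the band before and 4 mm above it once the mark is fully down.
- mark3 (a joint): How far mark 4 of the row has been pressed down, m: 0 = fully raised, 0.007 = down on the band (hard stop). It starts at 0 to 0.0012, moves under about 4 N and stays where it is left.
- mark4_top (a point): Centre of the top face of the 4 o'clock mark, fifth and LAST of the row: a single bar, 30 mm long (radially) and 11 mm wide; dark steel, 4 mm thick, on thin pins. Moves with the mark. Its top is about 11 mm above the band before and 4 mm above it once the mark is fully down.
- mark4 (a joint): How far mark 5 of the row has been pressed down, m: 0 = fully raised, 0.007 = down on the band (hard stop). It starts at 0 to 0.0012, moves under about 4 N and stays where it is left.
- loupe: black eyeglass loupe, 42 mm wide and 42 mm high, standing inside the dial's open middle; leave alone. Origin: centre of its underside
- bezel: thin plain steel ring, 38 mm wide and 5 mm high, lying in the dial's gap; leave alone. Origin: centre of its underside
- tweezers: tweezers, 130 mm long, 9 mm high, dark steel with wooden tips, lying just outside the row of marks; leave alone. Origin: underside near mid-length, length along x
- holder: black stepped movement holder, foot 64 mm wide, 52 mm high; leave alone. Origin: centre of its underside
- pot: small glass pot with metal cap, 44 mm wide, 42 mm high; leave alone. Origin: centre of its underside
- driver: screwdriver, 140 mm long, lying along its x; leave alone
- wheel: brass clock wheel, about 46 mm wide, 6 mm thick with a short steel arbor, 14 mm high in all; leave alone. Origin: centre of its underside

How it is judged:
On the way, in this order (a step that is already met when the one before it is completed fails the run):
1. the first (12 o'clock) mark is pressed down, the later ones not yet (value of joint mark0 above 0.005 m and not (value of joint mark1 above 0.005 m) and not (value of joint mark2 above 0.005 m) and not (value of joint mark3 above 0.005 m) and not (value of joint mark4 above 0.005 m)), for 0.1 s.
2. the second mark is pressed down, the later ones not yet (value of joint mark1 above 0.005 m and not (value of joint mark2 above 0.005 m) and not (value of joint mark3 above 0.005 m) and not (value of joint mark4 above 0.005 m)), for 0.1 s.
3. the third mark is pressed down, the later ones not yet (value of joint mark2 above 0.005 m and not (value of joint mark3 above 0.005 m) and not (value of joint mark4 above 0.005 m)), for 0.1 s.
4. the fourth mark is pressed down, the later ones not yet (value of joint mark3 above 0.005 m and not (value of joint mark4 above 0.005 m)), for 0.1 s.
5. the fifth and last mark is pressed down, the later ones not yet (value of joint mark4 above 0.005 m), for 0.1 s.
At the end, for the whole second after the job is handed in: All five marks are pressed at least 5 mm of their 7 mm travel (within 2 mm of fully down), and the dial lies flat and at rest on the mat within 15 mm of where it lay (value of joint each of mark0, mark1, mark2, mark3, mark4 above 0.005 m and linear speed of dial below 0.01 m/s and height (world z) of dial below 0.007 m and distance of dial from where it was at the start of the episode below 0.015 m and angle between dial's own z axis and vertical below 0.03 rad); the robot touches nothing.
It fails at once if between the first and the last mark the fingertips rise more than about 40 mm above the band (grasp point more than 60 mm above it) ((value of joint mark0 above 0.005 m and not (value of joint mark4 above 0.005 m)) and z of the grasp point in the frame of dial above 0.066 m).
It fails at once if between the first and the last mark the fingertips stray sideways off the band (more than 28 mm from its middle line) ((value of joint mark0 above 0.005 m and not (value of joint mark4 above 0.005 m)) and (horizontal distance between the grasp point and dial above 0.128 m or horizontal distance between the grasp point and dial below 0.072 m)).
It fails at once if the dial is pressed harder than 40 N (contact force between any of the fingers, the arm and dial above 40 N).
It fails at once if the dial is lifted, tipped, or pushed more than 15 mm from where it lay (height (world z) of dial above 0.011 m or angle between dial's own z axis and vertical above 0.08 rad or distance of dial from where it was at the start of the episode above 0.015 m).
It fails at once if a bystander is moved more than 15 mm (distance of any of loupe, bezel, tweezers, holder, pot, driver, wheel from where it was at the start of the episode above 0.015 m).
It also fails if it takes over 45 s, if anything falls off the work surface, if the arm or the gripper's body presses on something with over 40 N, if the wrist force passes 120 N, or if a joint passes its speed limit or range.

### The arm

A 7-joint arm with a two-finger parallel gripper is mounted at the origin on the work surface. World frame = base frame: x ahead of the robot, y to its left, z up, the work surface at z = 0. Lengths are in m, angles in rad, forces in N, time in s.
With the tool pointing down it reaches from about 0.4 to 0.85 m from the base axis. Payload 10.4 kg.
Tool frame: the origin (TCP) lies midway between the tips of the shut fingers; the grasp point (between the pads) lies 19 mm behind it; z points along the fingers, y is the line along which they close (so a half turn about z gives the same grasp; the last joint's range is limited). The gripper opens to 85 mm and grips with 20 to 120 N. Pads are 22 mm wide; open, the fingers measure 114 mm over their backs; the gripper's body (76 mm by 85 mm) begins 54 mm behind the grasp point. The pads swing forward as they close: fully open they stand 13 mm farther back than shut.
Start: joints at [-1.267, 0.332, -0.065, 1.46, 0.022, 1.35, -0.088], TCP at [0.201, 0.592, 0.231] pointing down, gripper open.
Joint ranges: [-2.6, 2.6], [-0.5, 2.12], [-1.47, 1.34], [0.16, 2.42], [-1.27, 4.41], [0.06, 2.06], [-2.6, 2.6]. Speed limits (rad/s): [2.22, 2.22, 2.79, 2.79, 3.14, 3.14, 3.14].

### API

Orientations are given as a rotation vector (axis times angle).
In Python, from cell import robot gives the robot as it stands.
- The arm moves only by the shell command python3 -m crank 'ROWS' [FORCE]. ROWS is JSON, a list of rows, each a list of 3 entries, a list of its own where there are three numbers: the shift along the tool's x, y, z in m, then the turn about the tool's z in degrees, then the opening, from 0 (shut) to 1 (fully open). A call has 1 to 5 rows; each row shifts and turns the commanded pose from where the row before left it, along the tool's axes as they then stand; what a row does not reach is not made up. A row lasts 1/8 s, in which the tool goes at most 62.5 mm and 10.7 degrees, less where a joint would pass 70% of its speed; a pose out of reach is approached as far as the arm can. A call is refused whole if a number of a shift passes 0.0625 or a number of a turn 10.7, either way. A call with a gripper value outside its range is refused whole. The fingers move at their own pace and stop on an object; FORCE is the grip in N (left out, the last holds). Time passes only in rows, so rows that do not move let the fingers close. It gives the time, the measured TCP pose, the force, the opening and the grip force at its end, in the units of the state.
- robot.get_obs(): the state, without advancing time (a new reading comes with each control period).
- robot.capture(name): name is "scene" or "top" or "wrist"; returns the picture (384x512x3 uint8, red, green, blue); there is no depth.
- robot.camera_params(name): a dict with "mtx" (3x3 intrinsics, pixels), "k1" (the pictures are not rectified: a ray, as slopes to the right and down, at radius r is drawn at 1 + k1 r^2 times it, then the intrinsics apply), "R" (3x3) and "t" (3): a world point X has camera coordinates R X + t. Camera axes: x right, y down, z forward; pixel columns grow to the right and rows downward; lengths in m; the calibration is good to about 2 mm. A picture is of the moment at which its call begins: read the wrist's pose just before it. camera_params takes no time and is no camera call; for the wrist camera it gives the pose at the moment of the call.
- robot.finish_job(): hands the job in; it is judged then, once.
The state is a dict: "time": time; "joint_pos": joint angles; "qvel": joint speeds; "tau": joint torques, N m; "position": TCP position; "eef_rot": TCP orientation; "force": force on the tool from outside, world axes, zero at the start; "wrist_torque": the same for the moment, N m; "opening": finger opening in m; "grasp_force": force on a finger pad.
Only numpy, scipy, OpenCV 4.12 (cv2) and the standard library are available. Lean on these libraries where they do the work, as an engineer would, in place of code of your own. Each camera call takes 0.05 s, during which the arm holds its last target. There are 200 camera calls.

## Working session

There is one attempt and no reset: what is moved stays moved. The work goes in short steps, Python scripts to look and compute and a shell command to move; the robot and the scene stay as the last step left them, time stands still between calls to the robot, and variables do not carry over. Pictures are saved under pics/ and viewed, at most 10 in all, crops included, and the job is handed in when it is done.

```bash
mkdir -p pics; ls; cat > h.py <<'E'
import numpy as np, cv2
from cell import robot
from scipy.spatial.transform import Rotation as Ro
def ray(p,uv):
    m=np.array(p["mtx"]);R=np.array(p["R"]);t=np.array(p["t"])
    uv=np.atleast_2d(uv).astype(float)
    d=cv2.undistortPoints(uv[:,None],m,np.array([p["k1"],0,0,0.]))[:,0]
    D=np.c_[d,np.ones(len(d))]@R
    return -R.T@t,D
def plane(p,uv,z):
    c,D=ray(p,uv);return c+D*((z-c[2])/D[:,2])[:,None]
E
python3 - <<'E'
from h import *
for n in("top","scene"):
    im=robot.capture(n);cv2.imwrite(f"pics/{n}0.png",im[:,:,::-1])
    p=robot.camera_params(n);print(n,p)
o=robot.get_obs();print(o)
E
```

```text
pics
top {'mtx': array([[352.43152879,   0.        , 257.39846455],
       [  0.        , 352.43152879, 190.99423689],
       [  0.        ,   0.        ,   1.        ]]), 'k1': -0.07441132512556023, 'R': array([[ 0.006445  , -0.99994123,  0.0087181 ],
       [-0.99079048, -0.00756471, -0.13519248],
       [ 0.13525048, -0.00776649, -0.990781  ]]), 't': array([0.06338118, 0.55057077, 0.73508616])}
scene {'mtx': array([[393.88184991,   0.        , 256.93794586],
       [  0.        , 393.88184991, 194.82118817],
       [  0.        ,   0.        ,   1.        ]]), 'k1': -0.048512517157356355, 'R': array([[-0.23389004,  0.97204985,  0.02036033],
       [ 0.6391068 ,  0.16949258, -0.75020981],
       [-0.73269226, -0.16245418, -0.6608863 ]]), 't': array([ 0.08377774, -0.3552295 ,  1.19049512])}
{'time': 0.1, 'joint_pos': array([-1.26661683,  0.33281882, -0.06470601,  1.46082277,  0.02161629,
        1.34989876, -0.08850311]), 'qvel': array([ 1.04552968e-03,  5.21178319e-04, -6.37768902e-06, -1.34039624e-03,
        1.89082408e-04,  3.71766587e-04, -1.83004349e-03]), 'tau': array([ 2.16862383e-03, -6.26744914e+01,  4.97322797e-02, -3.92425025e+01,
        1.64588116e-02,  6.94281334e-03, -4.43410130e-06]), 'position': array([0.20052257, 0.59162096, 0.23060568]), 'eef_rot': array([-5.10962909e-01, -3.09962379e+00,  1.95448408e-03]), 'force': array([-0.41976007,  0.25859702,  0.46711118]), 'wrist_torque': array([ 0.01336191, -0.06640631, -0.01646315]), 'grasp_force': 0.0, 'opening': 0.08518014961429332}
```

View pics/top0.png

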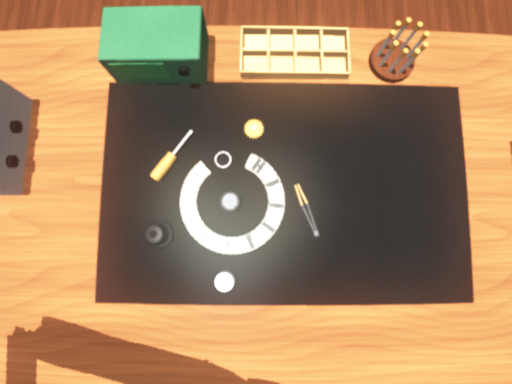

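View pics/scene0.png

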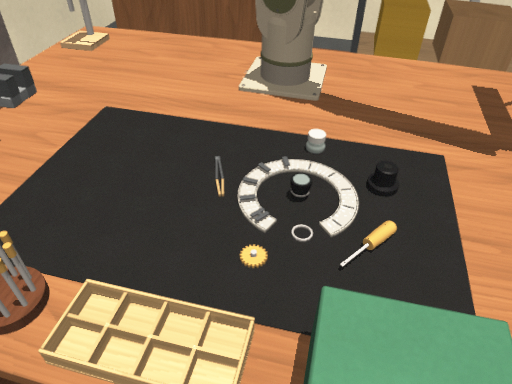

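The top view shows the dial at about (233,202), with the gap at upper left. The twin bar is at (258,163), and the row runs clockwise on the right side down to about (250,240). The loupe is at (230,201) and the tweezers at (307,210). The scene view agrees, with the twin bar at (262,216).

```bash
cat >> h.py <<'E'
def band(n,seed,th=110):
    im=cv2.imread(n) if isinstance(n,str) else n
    h=cv2.cvtColor(im,cv2.COLOR_BGR2HSV)
    m=((h[...,2]>th)&(h[...,1]<90)).astype(np.uint8)
    k,l,s,c=cv2.connectedComponentsWithStats(m)
    d=[(abs(s[i,0]+s[i,2]/2-seed[0])+abs(s[i,1]+s[i,3]/2-seed[1]) if s[i,4]>600 else 1e9) for i in range(k)]
    i=int(np.argmin(d)); return im,(l==i).astype(np.uint8),s[i]
def circ(P):
    A=np.c_[2*P[:,:2],np.ones(len(P))];s=np.linalg.lstsq(A,(P[:,:2]**2).sum(1),rcond=None)[0]
    return s[:2],np.sqrt(s[2]+s[:2]@s[:2])
def fit(p,m,z):
    # outer circle: contour points on the convex hull side
    c=max(cv2.findContours(m,cv2.RETR_EXTERNAL,cv2.CHAIN_APPROX_NONE)[0],key=len)[:,0]
    P=plane(p,c,z);o=P[:,:2].mean(0);r0=.118
    sel=np.ones(len(P),bool)
    o=(P[:,:2].max(0)+P[:,:2].min(0))/2
    for _ in range(15):
        e=np.linalg.norm(P[:,:2]-o,axis=1);sel=abs(e-r0)<.006
        o,r0=circ(P[sel])
    return o,r0,sel.sum()
E
python3 - <<'E'
from h import *
for n,seed in(("top",(233,202)),("scene",(300,195))):
    p=robot.camera_params(n);im,m,s=band(f"pics/{n}0.png",seed)
    print(n,s)
    for z in(0,.009,.018): print(z,*fit(p,m,z))
    o,_,_=fit(p,m,.009)
    # polar unrolling of plane z=.018: angle world
    a=np.radians(np.arange(0,360,.5));r=np.linspace(.07,.13,61)
    X=np.stack([o[0]+r[:,None]*np.cos(a),o[1]+r[:,None]*np.sin(a),np.full((61,720),.018)],-1).reshape(-1,3)
    R,_=cv2.Rodrigues(np.array(p["R"]))
    uv=cv2.projectPoints(X,R,np.array(p["t"]),np.array(p["mtx"]),np.array([p["k1"],0,0,0.]))[0].reshape(61,720,2).astype(np.float32)
    q=cv2.remap(im,uv[...,0],uv[...,1],cv2.INTER_LINEAR);cv2.imwrite(f"pics/pol_{n}.png",cv2.resize(q,(720,240)))
a=cv2.imread("pics/pol_top.png");b=cv2.imread("pics/pol_scene.png");cv2.imwrite("pics/pol.png",np.vstack([a,b]))
E
```

```text
top [  168   152   124   152 11862]
0 [0.47417907 0.12951512] 0.11885681465867952 134
0.009 [0.47385923 0.12888388] 0.11752332569365322 134
0.018 [0.4739469  0.12825094] 0.116400291185053 136
scene [ 237  158  122   78 3318]
0 [0.52230946 0.12301768] 0.12046995793535088 242
0.009 [0.53260836 0.12389101] 0.11834538677567924 243
0.018 [0.54296306 0.12474375] 0.11625521545885278 243
```

View pics/pol.png

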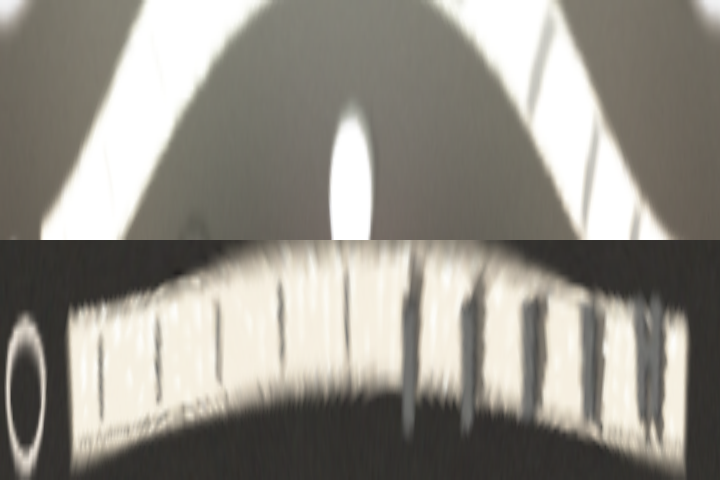

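The unrolled scene view shows five raised marks at world angles of about 205, 235, 265, 296 and 325°, the last being the twin bar. The top fit is wrong because its mask also took in other bright things, so I'll redo it with a higher threshold.

```bash
python3 - <<'E'
from h import *
p=robot.camera_params("top")
for th in(150,180,200,220):
    im,m,s=band("pics/top0.png",(233,202),th);print(th,s,*fit(p,m,.009))
p2=robot.camera_params("scene")
im,m,s=band("pics/scene0.png",(300,195),150);print(s,*fit(p2,m,.009))
o=np.array([.5326,.1239])
# dark marks in scene: blobs inside band
im2=cv2.imread("pics/scene0.png");g=cv2.cvtColor(im2,cv2.COLOR_BGR2GRAY)
E
```

```text
150 [ 179  153  107  103 4346] [0.53092682 0.12482311] 0.11984932133510748 251
180 [ 179  154  106  101 4143] [0.53115928 0.12474112] 0.1189809013557594 250
200 [ 179  154  106  101 3931] [0.53110669 0.12469979] 0.1184520523476792 252
220 [ 180  154  105  100 3657] [0.53104874 0.12481088] 0.11769653389608346 247
[ 238  159  121   76 2325] [0.53267363 0.12437499] 0.11695491764324922 195
```

The two views agree: the dial centre is at about (0.5315, 0.1245) with the band top near z = 9 mm, and the 12 o'clock mark is at about -35° world. I'll shut the gripper and move above the first mark, about (-0.56, -0.36) in the tool's x and y.

```bash
python3 -m crank '[[[-0.03,-0.02,0],0,0],[[-0.04,-0.026,0],0,0],[[-0.04,-0.026,0],0,0],[[-0.04,-0.026,0],0,0],[[-0.04,-0.026,0],0,0]]' 20
python3 -m crank '[[[-0.04,-0.026,0],0,0],[[-0.04,-0.026,0],0,0],[[-0.04,-0.026,0],0,0],[[-0.04,-0.026,0],0,0],[[-0.04,-0.026,0],0,0]]'
python3 -m crank '[[[-0.04,-0.026,0],0,0],[[-0.04,-0.026,0],0,0],[[-0.03,-0.026,0],0,0],[[-0.02,-0.026,0],0,0],[[0,0,0],0,0]]'
python3 - <<'E'
from h import *
o=robot.get_obs();print(o["position"],Ro.from_rotvec(o["eef_rot"]).as_matrix().round(3).tolist(),o["joint_pos"].round(2))
p=robot.camera_params("wrist");im=robot.capture("wrist");cv2.imwrite("pics/w1.png",im[:,:,::-1]);np.save("w1p.npy",p,allow_pickle=True)
c=np.array([.5315,.1245])
for k in range(5):
    a=np.radians(-35-30*k);print(k,(c+.1*np.array([np.cos(a),np.sin(a)])).round(4),cv2.projectPoints(np.array([[*(c+.1*np.array([np.cos(a),np.sin(a)])),.019]]),cv2.Rodrigues(np.array(p["R"]))[0],np.array(p["t"]),np.array(p["mtx"]),np.array([p["k1"],0,0,0.]))[0].ravel().round())
E
```

```text
time: 0.72
position: [0.3415, 0.412, 0.2311]
eef_rot: [-0.511, -3.099, 0.0]
force: [0.9, 0.4, 0.4]
opening: -0.0002
grasp_force: 0.0
time: 1.35
position: [0.4891, 0.2248, 0.2311]
eef_rot: [-0.511, -3.1, 0.0]
force: [-0.2, 0.3, 0.4]
opening: -0.0001
grasp_force: 0.0
time: 1.98
position: [0.5787, 0.0826, 0.2309]
eef_rot: [-0.519, -3.098, 0.002]
force: [0.3, 0.0, 0.4]
opening: 0.0002
grasp_force: 0.0
[0.57865762 0.08256086 0.23092059] [[-0.945, 0.326, -0.0], [0.326, 0.945, -0.001], [-0.0, -0.001, -1.0]] [-0.53  0.25  0.37  1.59 -0.09  1.32  1.09]
0 [0.6134 0.0671] [259. 195.]
1 [0.5738 0.0339] [225. 176.]
2 [0.5228 0.0249] [205. 142.]
3 [0.4741 0.0426] [203.  99.]
4 [0.4409 0.0822] [223.  60.]
```

View pics/w1.png

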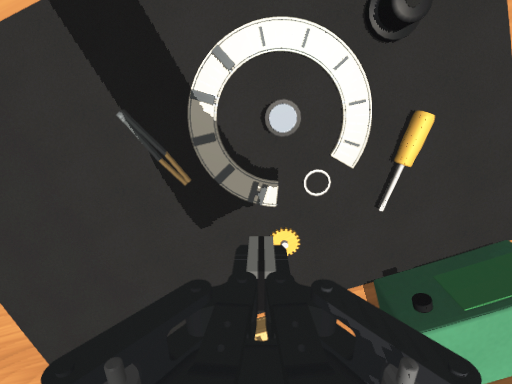

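The wrist view shows the marks at about (266,193) for the twin bar, then (223,174), (203,139), (203,98) and (223,58), close to the prediction. I'll enlarge the dial and measure the marks more closely.

```bash
python3 - <<'E'
from h import *
im=cv2.imread("pics/w1.png")
c=cv2.resize(im[40:220,180:300],None,fx=5,fy=5,interpolation=cv2.INTER_CUBIC)[0:900]
c=cv2.resize(im[130:220,180:300],None,fx=6,fy=6,interpolation=cv2.INTER_CUBIC)
c=np.clip(c.astype(float)*1.6,0,255).astype(np.uint8)
cv2.imwrite("pics/c1.png",c)
p=np.load("w1p.npy",allow_pickle=True).item()
im,m,s=band(im,(280,112),70);print(s,*fit(p,m,.009))
E
```

```text
[  188    16   184   192 12566] [0.52905886 0.12484242] 0.11812023746559802 481
```

View pics/c1.png

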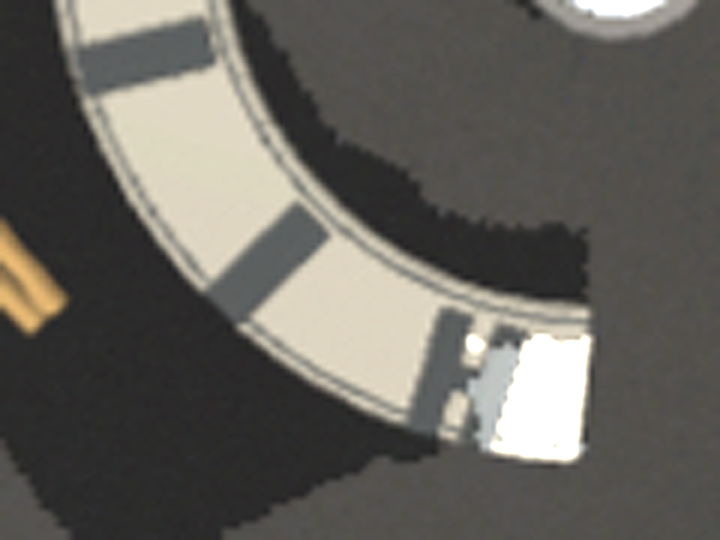

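The crop shows the twin bar centred at about (258,193), mark 1 at (224.7,173.7) and mark 2 at (204.2,139.2). The finger shadow accounts for the earlier offset.

```bash
python3 - <<'E'
from h import *
p=np.load("w1p.npy",allow_pickle=True).item()
P=plane(p,[(258,193),(224.7,173.7),(204.2,139.2),(203,98),(223,58)],.0195)[:,:2]
c=np.array([.530,.1245]);d=P-c
print(P.round(4).tolist(),np.hypot(*d.T).round(3),np.degrees(np.arctan2(d[:,1],d[:,0])).round(1))
f=np.mean(np.degrees(np.unwrap(np.arctan2(d[:,1],d[:,0])))+30*np.arange(5));print("phi0",f)
a=np.radians(f-30*np.arange(5));Q=c+.1*np.c_[np.cos(a),np.sin(a)]
o=robot.get_obs();R=Ro.from_rotvec(o["eef_rot"]).as_matrix()
W=np.vstack([o["position"][:2],Q]);print(Q.round(4).tolist())
for i in range(5): print(i,(np.r_[W[i+1]-W[i],0]@R).round(4))
E
```

```text
[[0.6107, 0.0669], [0.5709, 0.034], [0.5199, 0.0257], [0.473, 0.0436], [0.4392, 0.083]] [0.099 0.099 0.099 0.099 0.1  ] [ -35.5  -65.7  -95.8 -125.1 -155.4]
phi0 -35.52646620960668
[[0.6114, 0.0664], [0.5714, 0.0335], [0.5204, 0.025], [0.4719, 0.0431], [0.439, 0.0831]]
0 [-0.0374 -0.0067 -0.    ]
1 [ 0.0272 -0.0441  0.    ]
2 [ 0.0456 -0.0246  0.    ]
3 [0.0517 0.0015 0.    ]
4 [0.0441 0.0272 0.    ]
```

Radii and spacing come out as expected. Next I move over mark 0 and descend to about z = 0.03.

```bash
python3 -m crank '[[[-0.0374,-0.0067,0.04],0,0],[[0,0,0.05],0,0],[[0,0,0.05],0,0],[[0,0,0.04],0,0],[[0,0,0.018],0,0]]'
python3 -m crank '[[[0,0,0],0,0]]'
```

```text
time: 2.65
position: [0.6098, 0.069, 0.0309]
eef_rot: [-0.508, -3.097, 0.001]
force: [0.2, -0.5, 0.9]
opening: -0.0002
grasp_force: 0.0
time: 2.78
position: [0.6109, 0.0684, 0.0328]
eef_rot: [-0.509, -3.098, 0.0]
force: [0.6, 1.2, 0.4]
opening: -0.0001
grasp_force: 0.0
```

```bash
python3 -m crank '[[[-0.001,-0.0017,0.008],0,0],[[0,0,0.003],0,0],[[0,0,0.002],0,0],[[0,0,0],0,0]]'
python3 -m crank '[[[0,0,0.002],0,0],[[0,0,0],0,0]]'
python3 -m crank '[[[0,0,0.002],0,0],[[0,0,0],0,0]]'
```

```text
time: 3.28
position: [0.6119, 0.0657, 0.0205]
eef_rot: [0.511, 3.1, 0.0]
force: [0.1, -0.0, 0.7]
opening: -0.0002
grasp_force: 0.0
time: 3.52
position: [0.6122, 0.0658, 0.0185]
eef_rot: [0.511, 3.099, 0.001]
force: [0.5, 1.0, 2.3]
opening: 0.0002
grasp_force: 0.8
time: 3.78
position: [0.6122, 0.0658, 0.0164]
eef_rot: [0.511, 3.099, 0.0]
force: [2.2, -0.1, 1.1]
opening: 0.0001
grasp_force: 1.1
```

```bash
python3 -m crank '[[[0,0,0.002],0,0],[[0,0,0],0,0]]'
python3 -m crank '[[[0,0,0.001],0,0],[[0,0,0],0,0]]'
```

```text
time: 4.03
position: [0.6121, 0.0657, 0.0142]
eef_rot: [0.511, 3.099, 0.0]
force: [1.8, 0.2, 1.5]
opening: 0.0001
grasp_force: 1.0
time: 4.28
position: [0.612, 0.0658, 0.0133]
eef_rot: [0.511, 3.099, 0.0]
force: [1.5, 0.7, 2.7]
opening: 0.0002
grasp_force: 1.3
```

```bash
python3 -m crank '[[[0,0,0.001],0,0],[[0,0,0],0,0]]'
python3 - <<'E'
from h import *
im=robot.capture("scene")[:,:,::-1];cv2.imwrite("pics/s2.png",cv2.resize(im[130:250,200:360],None,fx=5,fy=5,interpolation=cv2.INTER_CUBIC))
E
```

```text
time: 4.53
position: [0.6121, 0.0658, 0.0131]
eef_rot: [0.511, 3.099, 0.001]
force: [-2.0, -0.5, 11.0]
opening: 0.0002
grasp_force: 5.4
```

View pics/s2.png

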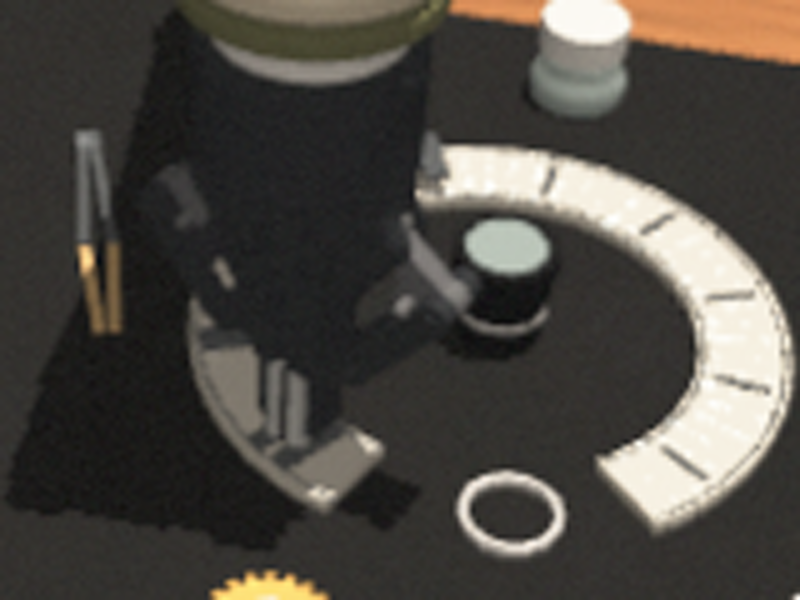

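The picture shows the twin bar pressed under the fingers at about (285,430) in the crop. The force rose to 11 N at z = 0.0131, so that is the hard stop. Next comes mark 1, and I'll also check how close the pot is to mark 4.

```bash
python3 -m crank '[[[0,0,-0.012],0,0],[[0.014,-0.0218,-0.003],0,0],[[0.014,-0.0219,0],0,0],[[0,0,0.005],0,0],[[0,0,0],0,0]]'
python3 - <<'E'
from h import *
p=robot.camera_params("top");print(plane(p,[(224,281)],.045),plane(p,[(230,201)],.045))
p=robot.camera_params("scene");print(plane(p,[(317,134)],.045),plane(p,[(301.5,179)],.045))
E
```

```text
time: 5.2
position: [0.5712, 0.0338, 0.022]
eef_rot: [-0.51, -3.099, -0.0]
force: [0.6, -0.1, 1.0]
opening: 0.0001
grasp_force: 0.0
[[0.35727399 0.13639146 0.045     ]] [[0.52677297 0.12634906 0.045     ]]
[[0.3605595  0.13709636 0.045     ]] [[0.5274225  0.12754819 0.045     ]]
```

The pot is 96 mm from mark 4, so there is room. Pressing mark 1.

```bash
python3 -m crank '[[[0,0,0.002],0,0],[[0,0,0.002],0,0],[[0,0,0.002],0,0],[[0,0,0.002],0,0],[[0,0,0],0,0]]'
python3 -m crank '[[[0,0,0.001],0,0],[[0,0,0],0,0]]'
python3 -m crank '[[[0,0,0.0007],0,0],[[0,0,0],0,0]]'
```

```text
time: 5.82
position: [0.5715, 0.0335, 0.0142]
eef_rot: [0.511, 3.1, 0.0]
force: [0.2, 1.2, 2.2]
opening: -0.0004
grasp_force: 0.9
time: 6.08
position: [0.5714, 0.0334, 0.0133]
eef_rot: [0.511, 3.1, 0.0]
force: [1.0, 1.7, 2.8]
opening: 0.0002
grasp_force: 1.3
time: 6.32
position: [0.5714, 0.0334, 0.0131]
eef_rot: [0.511, 3.1, 0.001]
force: [-2.6, 1.9, 9.3]
opening: 0.0001
grasp_force: 4.4
```

Mark 1 is on its stop. Mark 2 is next, with the same heights.

```bash
python3 -m crank '[[[0,0,-0.012],0,0],[[0.0228,-0.0123,-0.003],0,0],[[0.0228,-0.0123,0],0,0],[[0,0,0.005],0,0],[[0,0,0],0,0]]'
python3 -m crank '[[[0,0,0.002],0,0],[[0,0,0.002],0,0],[[0,0,0.002],0,0],[[0,0,0.002],0,0],[[0,0,0],0,0]]'
python3 -m crank '[[[0,0,0.001],0,0],[[0,0,0.0007],0,0],[[0,0,0],0,0]]'
```

```text
time: 6.95
position: [0.5205, 0.0246, 0.0226]
eef_rot: [0.511, 3.1, -0.0]
force: [0.5, -0.3, -1.0]
opening: 0.0
grasp_force: 0.0
time: 7.58
position: [0.5204, 0.0247, 0.0145]
eef_rot: [0.511, 3.099, 0.0]
force: [0.5, -0.7, 2.1]
opening: -0.0
grasp_force: 0.7
time: 7.95
position: [0.5205, 0.0247, 0.0131]
eef_rot: [0.511, 3.099, 0.0]
force: [-0.3, 0.2, 4.8]
opening: -0.0002
grasp_force: 2.6
```

```bash
python3 -m crank '[[[0,0,0.0005],0,0],[[0,0,0],0,0]]'
python3 -m crank '[[[0,0,-0.012],0,0],[[0.0259,0.0009,-0.003],0,0],[[0.0259,0.0009,0],0,0],[[0,0,0.005],0,0],[[0,0,0],0,0]]'
python3 -m crank '[[[0,0,0.002],0,0],[[0,0,0.002],0,0],[[0,0,0.002],0,0],[[0,0,0.002],0,0],[[0,0,0],0,0]]'
python3 -m crank '[[[0,0,0.001],0,0],[[0,0,0.0006],0,0],[[0,0,0],0,0]]'
```

```text
time: 8.2
position: [0.5205, 0.0247, 0.013]
eef_rot: [0.511, 3.099, 0.001]
force: [-1.1, -0.8, 11.1]
opening: 0.0001
grasp_force: 5.8
time: 8.82
position: [0.4719, 0.0428, 0.0223]
eef_rot: [-0.511, -3.1, 0.0]
force: [0.0, 0.2, -0.5]
opening: 0.0003
grasp_force: 0.0
time: 9.45
position: [0.4719, 0.0429, 0.0143]
eef_rot: [0.511, 3.099, 0.0]
force: [1.3, -1.0, 1.9]
opening: 0.0
grasp_force: 1.0
time: 9.82
position: [0.4719, 0.043, 0.0131]
eef_rot: [0.511, 3.099, 0.0]
force: [0.6, -0.7, 7.4]
opening: -0.0004
grasp_force: 3.6
```

Mark 3 is on its stop. Now mark 4.

```bash
python3 -m crank '[[[0,0,-0.012],0,0],[[0.022,0.0136,-0.003],0,0],[[0.022,0.0136,0],0,0],[[0,0,0.005],0,0],[[0,0,0],0,0]]'
python3 -m crank '[[[0,0,0.002],0,0],[[0,0,0.002],0,0],[[0,0,0.002],0,0],[[0,0,0.002],0,0],[[0,0,0],0,0]]'
python3 -m crank '[[[0,0,0.001],0,0],[[0,0,0.0008],0,0],[[0,0,0],0,0]]'
```

```text
time: 10.45
position: [0.4387, 0.0825, 0.0227]
eef_rot: [-0.511, -3.099, 0.0]
force: [-1.3, 0.2, -0.1]
opening: 0.0002
grasp_force: 0.0
time: 11.08
position: [0.4388, 0.0828, 0.0146]
eef_rot: [-0.511, -3.1, -0.0]
force: [0.5, -0.3, -0.3]
opening: 0.0001
grasp_force: 0.4
time: 11.45
position: [0.4388, 0.0829, 0.0131]
eef_rot: [-0.511, -3.1, -0.0]
force: [-0.2, -1.4, 4.9]
opening: -0.0
grasp_force: 2.6
```

```bash
python3 -m crank '[[[0,0,0.0005],0,0],[[0,0,0],0,0]]'
python3 -m crank '[[[0,0,-0.02],0,0],[[0,0,-0.05],0,0],[[0,0,-0.06],0,0],[[0,0,-0.06],0,0],[[0,0,0],0,0]]'
python3 -m crank '[[[0.05,0.03,0],0,0],[[0.05,0.03,0],0,0],[[0.03,0.03,0],0,0],[[0,0,0],0,0],[[0,0,0],0,0]]'
python3 - <<'E'
from h import *
im=robot.capture("scene")[:,:,::-1];cv2.imwrite("pics/s3.png",cv2.resize(im[130:250,200:360],None,fx=5,fy=5,interpolation=cv2.INTER_CUBIC))
E
```

```text
time: 11.7
position: [0.4388, 0.0829, 0.013]
eef_rot: [-0.511, -3.099, -0.0]
force: [-3.3, -2.5, 12.3]
opening: -0.0001
grasp_force: 6.6
time: 12.32
position: [0.4408, 0.0839, 0.2067]
eef_rot: [0.509, 3.094, 0.008]
force: [-0.8, -0.2, -0.3]
opening: -0.0002
grasp_force: 0.0
time: 12.95
position: [0.3445, 0.2092, 0.2018]
eef_rot: [-0.511, -3.099, 0.002]
force: [0.8, 0.2, -0.1]
opening: -0.0002
grasp_force: 0.0
```

View pics/s3.png

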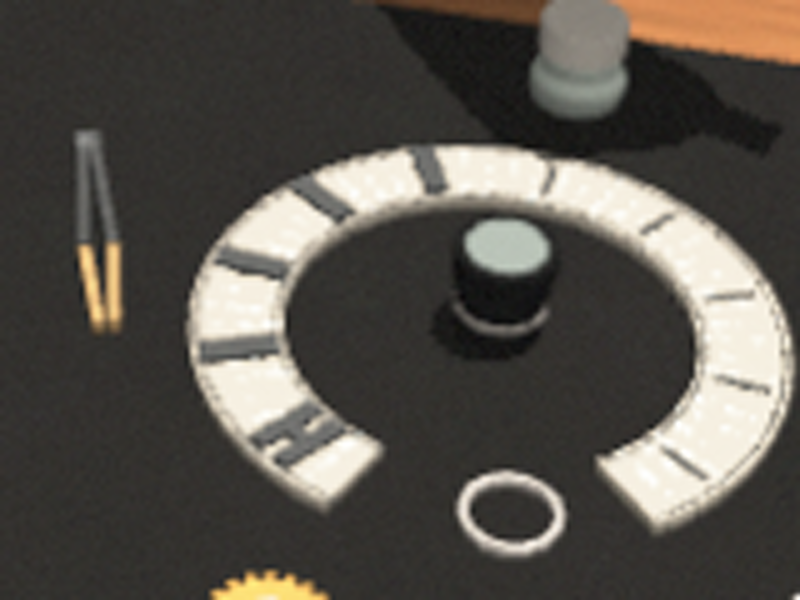

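All five marks lie flat on the band, from the twin bar at (300,435) to the last at (430,170). The dial and the other things in view have not moved.

```bash
python3 -c "
from cell import robot
print(robot.finish_job())"
```

```text
the job is handed in; nothing more can be done
None
```

I pressed all five marks fully down in order, clockwise from 12 o'clock, never reading above about 12 N; the last picture showed the dial, loupe, bezel, tweezers and pot unmoved, and the job is handed in (no verdict came back).

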